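Make up two job trays at the goldsmith's bench

ROBOT

A 6-joint arm with a two-finger parallel gripper is mounted at the origin on the work surface. World frame = base frame: x ahead of the robot, y to its left, z up, the work surface at z = 0. Lengths are in m, angles in rad, forces in N, time in s.
With the tool pointing down it reaches from about 0.325 to 0.9 m from the base axis. Payload 6.1 kg.
Tool frame: the origin (TCP) lies midway between the tips of the shut fingers; the grasp point (between the pads) lies 19 mm behind it; z points along the fingers, y is the line along which they close (so a half turn about z gives the same grasp; the last joint's range is limited). The gripper opens to 85 mm and grips with 20 to 120 N. Pads are 22 mm wide; open, the fingers measure 114 mm over their backs; the gripper's body (76 mm by 85 mm) begins 54 mm behind the grasp point. The pads swing forward as they close: fully open they stand 13 mm farther back than shut.
Start: joints at [1.102, 0.22, 1.526, -0, 1.395, -0.126], TCP at [0.21, 0.589, 0.231] pointing down, gripper open.
Joint ranges: [-2.98, 2.98], [-0.91, 2.08], [0.09, 2.57], [-1.24, 4.39], [0.2, 2.65], [-2.68, 2.68]. Speed limits (rad/s): [2.57, 2.57, 3.01, 3.14, 3.14, 3.14].

INTERFACE

Orientations are given as [roll, pitch, yaw] about the fixed x, y, z axes, in that order (R = Rz(yaw) Ry(pitch) Rx(roll)).
In Python, from plant import movep, move_l, set_joints, gripper_to, hold, inverse_kinematics, observe, get_image, get_calibration, Unreachable, job_done gives the robot as it stands. Calls block until the motion is done:
- movep(position, orientation): joint-space move of the TCP to a pose.
- move_l(position, feed=0.15, rotation=None, max_force=None): straight line of the TCP; rotation=None keeps the orientation; feed is the mean speed in m/s. With max_force (N) it stops when the force on the tool has changed by that much, and returns True; else False.
- set_joints(angles): joint-space move.
- gripper_to(opening, f_grip=None): finger opening in m; f_grip is the grip in N (None keeps the last); returns when the fingers have stopped.
- hold(seconds).
- inverse_kinematics(position, orientation): joint angles nearest the present ones, or None.
- observe(): the state.
- get_image(name): name is "scene" or "top" or "wrist"; returns (picture, depth): 480x640x3 uint8, red, green, blue; 480x640 float32, m along the optical axis (not along the pixel's ray), 0 where there is no reading.
- get_calibration(name): a dict with "intrinsics" (3x3 intrinsics, pixels), "dist_coeffs" ([k1, k2, p1, p2, k3] as OpenCV has them; the pictures are not rectified), "world_from_camera" (4x4, takes a point from camera to world coordinates). Camera axes: x right, y down, z forward; pixel columns grow to the right and rows downward; lengths in m; the calibration is good to about 2 mm. A picture is of the moment at which its call begins: read the wrist's pose just before it. get_calibration takes no time and is no camera call; for the wrist camera it gives the pose at the moment of the call.
A pose or a line that the arm cannot do raises Unreachable and nothing moves.
- job_done(): hands the job in; it is judged then, once.
The state is a dict: "time_s": time; "q": joint angles; "joint_velocities": joint speeds; "joint_torque": joint torques, N m; "eef_pos": TCP position; "tcp_rot": TCP orientation; "ft_force": force on the tool from outside, world axes, zero at the start; "torque": the same for the moment, N m; "opening": finger opening in m; "grasp_force": force on a finger pad.
Only numpy, scipy, OpenCV 4.12 (cv2) and the standard library are available. Lean on these libraries where they do the work, as an engineer would, in place of code of your own. Each camera call takes 0.05 s, during which the arm holds its last target. There are 200 camera calls.

TASK

Make up the two job trays from the stock on the goldsmith's bench. First the urgent green tray: the silver wire spool, the brass tin and the blue bur stand; only when it is complete, make up the orange tray: the copper wire spool and the ring box. Stand each thing flat on the tray floor in a compartment of its own (any one will do), keep everything upright on the way, and leave the red tin, the jar and the hammer where they are.

Things in the scene. Friction and masses are not known exactly. Their poses are not given: they have to be found in the camera images.
- green_tray: Green plastic job tray fixed to the bench, three compartments in a row along its y. 78 (x) x 216 (y) mm, floor 4 mm thick, walls and dividers 3 mm thick, tops 12 mm over the bench (8 over the floor). Compartments 72 (x) x 68 (y) mm inside, centres at y = -71, 0, +71 mm. Origin: centre of its underside, z up. Yaw within 0.25 rad
- orange_tray: Orange plastic job tray fixed to the bench, three compartments in a row along its y. 78 (x) x 216 (y) mm, floor 4 mm thick, walls and dividers 3 mm thick, tops 12 mm over the bench (8 over the floor). Compartments 72 (x) x 68 (y) mm inside, centres at y = -71, 0, +71 mm. Origin: centre of its underside, z up. Yaw within 0.25 rad
- silver_spool: wire spool standing upright, flanges 44 mm in diameter, 45 mm high, gripped round the flanges like a plain 44 mm cylinder. Origin at the centre of its underside, z up; silver-grey wire between white flanges, with a silver-grey disc on top. About 200 g
- copper_spool: wire spool standing upright, flanges 44 mm in diameter, 45 mm high, gripped round the flanges like a plain 44 mm cylinder. Origin at the centre of its underside, z up; red-brown copper wire between black flanges, with a copper disc on top. About 220 g
- brass_tin: Yellow brass round lidded tin, 52 mm in diameter, 40 mm high, plain straight sides. Origin at the centre of its underside, z up. About 120 g
- bur_stand: Blue plastic stepped stand with small steel burs standing in its top. Foot 52 mm in diameter and 12 mm high; above it the grip, a straight drum 44 mm in diameter from 12 to 40 mm height; burs up to 61 mm height, all within 18 mm of the axis. Origin at the centre of its underside, z up. About 150 g
- ring_box: Closed dark plum-red ring box with a brass clasp on its -x face, 44 (x) x 54 (y) x 40 (z) mm; its yaw is within 0.4 rad of the world axes. Origin at the centre of its underside, z up. About 100 g
- red_tin: Bright red round lidded tin, 52 mm in diameter, 40 mm high, plain straight sides. Origin at the centre of its underside, z up. Among the stock but not part of any kit: leave it
- jar: Glass jar with a steel cap, 68 mm in diameter, 75 mm high, origin at the centre of its underside. Leave it
- hammer: Small hammer, 220 mm long, lying flat beyond the trays, origin on its underside near mid-length. Leave it

How it is judged:
On the way, in this order (a step that is already met when the one before it is completed fails the run):
1. The green tray is complete (silver spool, brass tin, bur stand standing in it) while the copper spool and the ring box are still where they started (within 30 mm) (x of silver_spool in the frame of green_tray between -0.036 and 0.036 m and y of silver_spool in the frame of green_tray between -0.105 and 0.105 m and z of silver_spool in the frame of green_tray between 0 and 0.008 m and angle between each of silver_spool, brass_tin, bur_stand's own z axis and vertical below 0.1 rad and x of brass_tin in the frame of green_tray between -0.036 and 0.036 m and y of brass_tin in the frame of green_tray between -0.105 and 0.105 m and z of brass_tin in the frame of green_tray between 0 and 0.008 m and x of bur_stand in the frame of green_tray between -0.036 and 0.036 m and y of bur_stand in the frame of green_tray between -0.105 and 0.105 m and z of bur_stand in the frame of green_tray between 0 and 0.008 m and distance of each of copper_spool, ring_box from where it was at the start of the episode below 0.03 m), for 0.2 s.
2. The orange tray is complete too: copper spool and ring box standing in it (x of copper_spool in the frame of orange_tray between -0.036 and 0.036 m and y of copper_spool in the frame of orange_tray between -0.105 and 0.105 m and z of copper_spool in the frame of orange_tray between 0 and 0.008 m and angle between each of copper_spool, ring_box's own z axis and vertical below 0.1 rad and x of ring_box in the frame of orange_tray between -0.036 and 0.036 m and y of ring_box in the frame of orange_tray between -0.105 and 0.105 m and z of ring_box in the frame of orange_tray between 0 and 0.008 m), for 0.2 s.
At the end, for the whole second after the job is handed in: Silver spool, brass tin, bur stand in the green tray, copper spool and ring box in the orange: origin within 36 mm (x) and 105 mm (y) of the tray's centre, underside within 4 mm of its floor (not on a wall or divider), tilt under 0.1 rad, released, at rest (all of step 2 and x of silver_spool in the frame of green_tray between -0.036 and 0.036 m and y of silver_spool in the frame of green_tray between -0.105 and 0.105 m and z of silver_spool in the frame of green_tray between 0 and 0.008 m and angle between each of silver_spool, brass_tin, bur_stand's own z axis and vertical below 0.1 rad and x of brass_tin in the frame of green_tray between -0.036 and 0.036 m and y of brass_tin in the frame of green_tray between -0.105 and 0.105 m and z of brass_tin in the frame of green_tray between 0 and 0.008 m and x of bur_stand in the frame of green_tray between -0.036 and 0.036 m and y of bur_stand in the frame of green_tray between -0.105 and 0.105 m and z of bur_stand in the frame of green_tray between 0 and 0.008 m and linear speed of each of silver_spool, brass_tin, bur_stand, copper_spool, ring_box below 0.02 m/s and angular speed of each of silver_spool, brass_tin, bur_stand, copper_spool, ring_box below 0.2 rad/s); the robot touches nothing.
It fails at once if The red tin, the jar or the hammer is moved by more than 30 mm (distance of any of red_tin, jar, hammer from where it was at the start of the episode above 0.03 m).
It fails at once if One of the five things or the red tin is tipped by more than 0.6 rad (angle between any of silver_spool, brass_tin, bur_stand, copper_spool, ring_box, red_tin's own z axis and vertical above 0.6 rad).
It also fails if it takes over 115 s, if anything falls off the work surface, if the arm or the gripper's body presses on something with over 40 N, if the wrist force passes 120 N, or if a joint passes its speed limit or range.

## Working session

There is one attempt and no reset: what is moved stays moved. The work goes in short steps, each a Python script; the robot and the scene stay as the last script left them, time stands still between calls to the robot, and variables do not carry over. Pictures are saved under pics/ and viewed, at most 14 in all, crops included, and the job is handed in when it is done.

```bash
mkdir -p pics; ls
python3 - <<'E'
from plant import *
import cv2,numpy as np
for n in ("top","scene"):
    im,d=get_image(n); c=get_calibration(n)
    cv2.imwrite(f"pics/{n}0.png",im[:,:,::-1]); np.savez(f"{n}0.npz",im=im,d=d,K=c["intrinsics"],D=c["dist_coeffs"],T=c["world_from_camera"])
    print(n,c["intrinsics"],c["dist_coeffs"],np.round(c["world_from_camera"],3),(d>0).mean())
s=observe();print(s["eef_pos"],s["tcp_rot"],s["opening"],s["time_s"])
E
```

```text
pics
top [[572.58708834   0.         318.02948666]
 [  0.         572.58708834 250.33595541]
 [  0.           0.           1.        ]] [0.06247122 0.         0.         0.         0.        ] [[ 0.016 -0.985  0.174  0.401]
 [-1.    -0.017 -0.004  0.049]
 [ 0.007 -0.174 -0.985  1.346]
 [ 0.     0.     0.     1.   ]] 0.9961197916666666
scene [[466.12079824   0.         312.31541576]
 [  0.         466.12079824 239.69245913]
 [  0.           0.           1.        ]] [-0.05752771  0.          0.          0.          0.        ] [[ 0.211  0.701 -0.681  1.342]
 [ 0.977 -0.147  0.152 -0.101]
 [ 0.006 -0.698 -0.716  0.785]
 [ 0.     0.     0.     1.   ]] 0.9960188802083333
[0.20982353 0.58814541 0.23028138] [-3.13982047e+00 -2.05557211e-04  2.79879463e+00] 0.08514311504254975 0.1
```

View pics/top0.png

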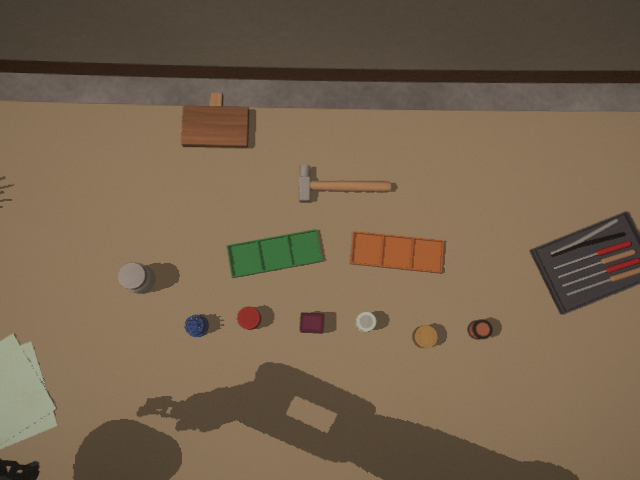

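View pics/scene0.png

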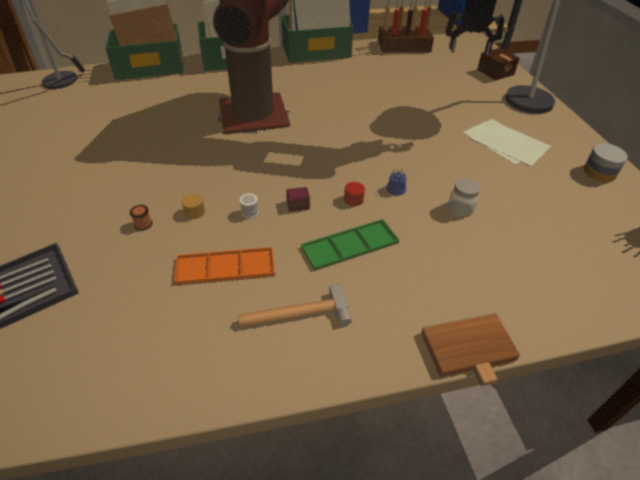

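Top view: bur stand (197,326), red tin (249,318), ring box (312,323), silver spool (366,321), brass tin (426,337), copper spool (481,329), green tray about (275,254), orange tray about (397,252), jar (136,277) and hammer (340,186). The scene view shows the same layout and nothing is occluded.

```bash
cat > vis.py <<'E'
import cv2,numpy as np
def cloud(d,K,D,T):
    v,u=np.mgrid[0:d.shape[0],0:d.shape[1]]
    n=cv2.undistortPoints(np.stack([u,v],-1).reshape(-1,1,2).astype(np.float64),K,D).reshape(*d.shape,2)
    P=np.concatenate([n*d[...,None],d[...,None]],-1)
    W=P@T[:3,:3].T+T[:3,3]; W[d<=0]=np.nan
    return W
def ray(uv,K,D,T,z):
    "pixel -> world point on the plane at height z"
    n=cv2.undistortPoints(np.array(uv,float).reshape(-1,1,2),K,D).reshape(-1,2)
    r=np.c_[n,np.ones(len(n))]@T[:3,:3].T
    return T[:3,3]+r*((z-T[2,3])/r[:,2])[:,None]
E
python3 - <<'E'
from vis import *
ap=dict(bur=(197,326),red=(249,318),ring=(312,323),silver=(366,321),brass=(426,337),copper=(481,329))
f={n:np.load(n+"0.npz") for n in("top","scene")}
W={n:cloud(*[g[k] for k in("d","K","D","T")]) for n,g in f.items()}
t=W["top"]
for k,(u,v) in ap.items():
    c=t[v,u,:2]
    for n in W:
        P=W[n].reshape(-1,3); P=P[np.hypot(*(P[:,:2]-c).T)<.045]
        b=np.median(P[P[:,2]<.012,2]); h=P[P[:,2]>.015]; zt=np.percentile(h[:,2],80)
        q=h[abs(h[:,2]-zt)<.006]; 
        (cx,cy),(w,l),a=cv2.minAreaRect(q[:,:2].astype(np.float32))
        print(k,n,"bench %.4f top %.4f"%(b,zt),"n",len(q),"rect c %.4f %.4f size %.4f %.4f ang %.1f"%(cx,cy,w,l,a))
for k,m in dict(green=lambda i:(i[...,1]>1.5*i[...,0])&(i[...,1]>1.5*i[...,2]),orange=lambda i:(i[...,0]>150)&(i[...,1]<.55*i[...,0])&(i[...,2]<60)).items():
  for n in W:
    M=m(f[n]["im"].astype(float))
    N,L,S,_=cv2.connectedComponentsWithStats(M.astype(np.uint8)); 
    w0=W[n]; ok=M&(w0[...,0]>.4)&(w0[...,0]<.75)&(w0[...,2]<.03)&(w0[...,2]>-.01)
    P=w0[ok]; r=cv2.minAreaRect(P[:,:2].astype(np.float32)); print(k,n,len(P),np.round(P.mean(0),4),np.round(r[0],4),np.round(r[1],4),r[2],np.percentile(P[:,2],[5,50,95]).round(4))
E
```

```text
bur top bench 0.0006 top 0.0460 n 177 rect c 0.4572 0.3192 size 0.0417 0.0390 ang 47.1
bur scene bench 0.0009 top 0.0457 n 123 rect c 0.4594 0.3206 size 0.0426 0.0405 ang 19.8
red top bench 0.0004 top 0.0427 n 366 rect c 0.4751 0.1996 size 0.0476 0.0498 ang 0.6
red scene bench 0.0006 top 0.0412 n 233 rect c 0.4754 0.1981 size 0.0513 0.0512 ang 25.2
ring top bench 0.0001 top 0.0425 n 426 rect c 0.4665 0.0547 size 0.0531 0.0439 ang 86.9
ring scene bench 0.0006 top 0.0408 n 272 rect c 0.4679 0.0552 size 0.0534 0.0472 ang 88.4
silver top bench 0.0006 top 0.0480 n 281 rect c 0.4701 -0.0673 size 0.0426 0.0411 ang 0.8
silver scene bench 0.0006 top 0.0463 n 192 rect c 0.4716 -0.0680 size 0.0446 0.0421 ang 32.9
brass top bench 0.0008 top 0.0429 n 374 rect c 0.4404 -0.2028 size 0.0490 0.0498 ang 1.7
brass scene bench 0.0009 top 0.0416 n 265 rect c 0.4409 -0.2029 size 0.0532 0.0507 ang 49.9
copper top bench 0.0009 top 0.0480 n 303 rect c 0.4597 -0.3268 size 0.0443 0.0426 ang 79.0
copper scene bench 0.0010 top 0.0469 n 204 rect c 0.4584 -0.3271 size 0.0448 0.0416 ang 2.8
green top 2751 [0.6302 0.1455 0.0053] [0.6292 0.1472] [0.0776 0.2138] 11.381983757019043 [0.0001 0.0049 0.0124]
green scene 1964 [0.6309 0.1419 0.0054] [0.631  0.1455] [0.081  0.2133] 10.950095176696777 [0.0019 0.0046 0.0125]
orange top 9 [ 0.6318 -0.5602  0.016 ] [ 0.6549 -0.37  ] [0.5257 0.0404] 82.60719299316406 [0.0072 0.0167 0.0205]
orange scene 2078 [ 0.6376 -0.1501  0.0053] [ 0.6274 -0.3253] [0.5771 0.0797] 86.14038848876953 [0.0021 0.0045 0.0124]
```

```bash
cat > pp.py <<'E'
from plant import *
import numpy as np
Z=0.16
G=(0.630,0.1463,0.195)
def comp(t,y): return t[0]-y*np.sin(t[2]),t[1]+y*np.cos(t[2])
def pick(xy,yaw,h,opening,w):
    gripper_to(opening,40)
    move_l([*xy,Z],0.25,[np.pi,0,yaw])
    hit=move_l([*xy,h],0.12,max_force=15)
    gripper_to(w-0.01,40)
    s=observe(); print("grip",s["opening"],s["grasp_force"],s["eef_pos"],"hit",hit)
    assert abs(s["opening"]-w)<0.005, "no grasp"
    move_l([*xy,Z],0.2)
    s=observe(); print("lifted",s["opening"],s["ft_force"],s["time_s"])
def place(xy,yaw,h,w):
    move_l([*xy,Z],0.25,[np.pi,0,yaw])
    move_l([*xy,h+0.02],0.15)
    hit=move_l([*xy,h+0.0045],0.04,max_force=8)
    print("down",observe()["eef_pos"],hit)
    gripper_to(w+0.016); hold(0.2)
    move_l([*xy,Z],0.2)
E
python3 - <<'E'
from vis import *
f={n:np.load(n+"0.npz") for n in("top","scene")}
for n,g in f.items():
    w=cloud(g["d"],g["K"],g["D"],g["T"]); h=cv2.cvtColor(g["im"],cv2.COLOR_RGB2HSV)
    M=(h[...,0]<14)&(h[...,1]>200)&(h[...,2]>80)&(abs(w[...,0]-.635)<.09)&(abs(w[...,1]+.145)<.14)
    P=w[M]; r=cv2.minAreaRect(P[:,:2].astype(np.float32)); print(n,len(P),P.mean(0).round(4),np.round(r[0],4),np.round(r[1],4),r[2],np.percentile(P[:,2],[5,50,95]))
E
python3 - <<'E'
from pp import *
pick((0.4585,0.320),np.pi/2+.4,0.013,0.075,0.044)
x,y=comp(G,.071); place((x,y),np.pi/2+G[2],0.013,0.044)
import cv2
im,_=get_image("top"); cv2.imwrite("pics/top1.png",cv2.resize(im[200:380,160:400,::-1],None,fx=3,fy=3))
E
```

```text
grip 0.04177748771406429 40.848097801208496 [0.45902727 0.32029343 0.01386369] hit False
lifted 0.041560524652718804 [-0.0647311   0.13965154 -2.02610998] 4.6667
down [0.6164247  0.21597324 0.01790353] True<stdin>:6: RuntimeWarning: Mean of empty slice.
  ret = um.true_divide(
Traceback (most recent call last):
IndexError: index -1 is out of bounds for axis 0 with size 0
```

View pics/top1.png

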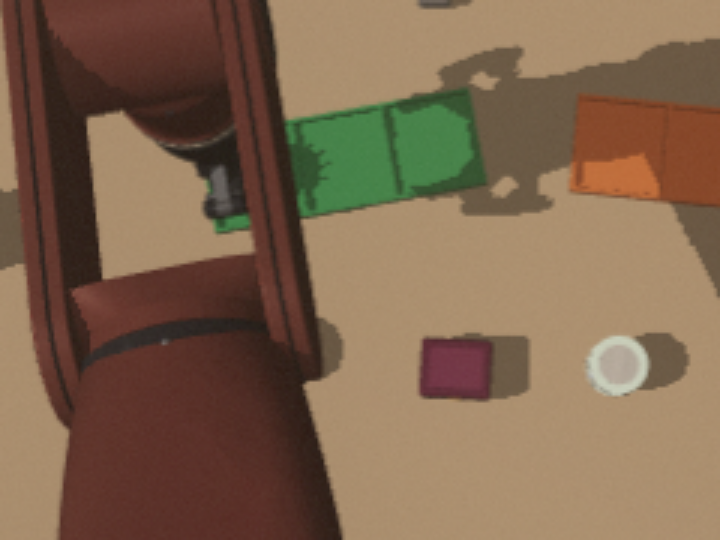

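The arm hides the tray end in this picture. I'll look again during the silver pick, when it is out of the way.

```bash
python3 - <<'E'
from vis import *
for n in("top","scene"):
    g=np.load(n+"0.npz")
    w=cloud(g["d"],g["K"],g["D"],g["T"]); h=cv2.cvtColor(g["im"],cv2.COLOR_RGB2HSV)
    R=(abs(w[...,0]-.635)<.09)&(abs(w[...,1]+.13)<.14)
    M=R&(h[...,1]>np.where(R,h[...,1],0).max()*.75)&(h[...,0]<16)&(w[...,2]<.025)
    M=cv2.morphologyEx(M.astype(np.uint8),cv2.MORPH_OPEN,np.ones((3,3)))>0
    P=w[M]; r=cv2.minAreaRect(P[:,:2].astype(np.float32)); print(n,len(P),P.mean(0).round(4),np.round(r[0],4),np.round(r[1],4),r[2],np.percentile(P[:,2],[5,50,95]))
E
python3 - <<'E'
from pp import *
pick((0.471,-0.0677),np.pi/2-.1,0.013,0.075,0.044)
import cv2
im,_=get_image("top"); cv2.imwrite("pics/top2.png",cv2.resize(im[200:380,160:400,::-1],None,fx=3,fy=3))
E
```

```text
top 3021 [ 0.6381 -0.1433  0.0057] [ 0.6384 -0.1438] [0.219  0.0823] 84.83370971679688 [-5.60957969e-05  5.18045628e-03  1.37904668e-02]
scene 2848 [ 0.6379 -0.1447  0.0057] [ 0.6389 -0.1451] [0.2198 0.0818] 85.33871459960938 [0.00203014 0.00479836 0.01261851]
grip 0.042766071721255655 40.563329458236694 [ 0.47151293 -0.06786557  0.01376062] hit False
lifted 0.04300617635954214 [-1.098377    0.41600769 -1.79776136] 12.8
```

View pics/top2.png

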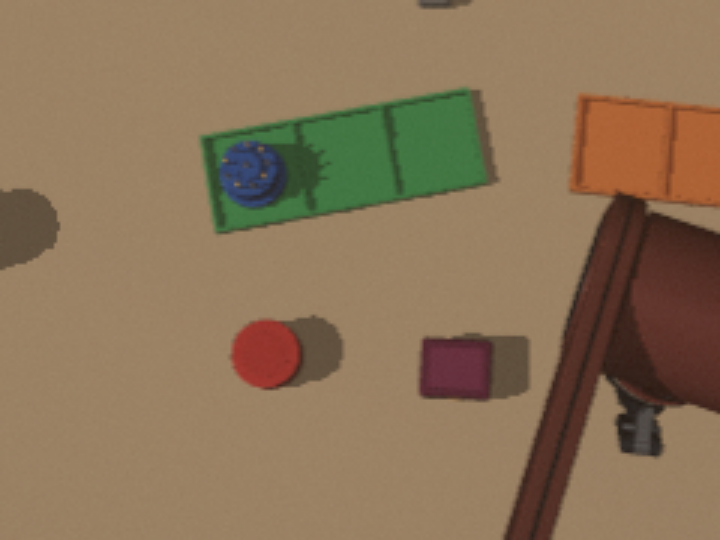

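The bur stand stands at (252,174) in the left compartment, clear of walls and divider. The red tin and the ring box are untouched. Next I place the silver spool and then the brass tin.

Run:
```python
from pp import *
import cv2
place(comp(G,0),np.pi/2+G[2],0.013,0.044)
pick((0.4407,-0.2028),np.pi/2-.4,0.012,0.080,0.052)
place(comp(G,-.071),np.pi/2+G[2],0.012,0.052)
move_l([0.46,-0.327,Z],0.25,[np.pi,0,np.pi/2-.6]); gripper_to(0.075)
s=observe();print(s["time_s"])
im,d=get_image("top"); c=get_calibration("top"); np.savez("top3.npz",d=d,im=im,K=c["intrinsics"],D=c["dist_coeffs"],T=c["world_from_camera"]); cv2.imwrite("pics/top3.png",cv2.resize(im[200:380,180:460,::-1],None,fx=2.8,fy=2.8))
from vis import *
w=cloud(d,c["intrinsics"],c["dist_coeffs"],c["world_from_camera"])
P=w.reshape(-1,3)
for y in(.071,0,-.071):
    p=np.array(comp(G,y)); q=P[np.hypot(*(P[:,:2]-p).T)<.034]; q=q[q[:,2]>.025]; zt=np.percentile(q[:,2],70); q=q[abs(q[:,2]-zt)<.006]; r=cv2.minAreaRect(q[:,:2].astype(np.float32)); print(p.round(4),zt.round(4),np.round(r[0],4),np.round(r[1],4))
```

```text
down [0.63013211 0.14632651 0.01781078] True
grip 0.05098543178948832 41.644474267959595 [ 0.44127549 -0.20319965  0.01288828] hit False
lifted 0.05089971304962418 [-0.56778437 -0.34981787 -1.72537157] 21.5833
down [0.64394377 0.07667085 0.01691911] True
28.0833
[0.6162 0.216 ] 0.0481 [0.6153 0.2181] [0.042  0.0421]
[0.63   0.1463] 0.0509 [0.6296 0.1471] [0.0431 0.0427]
[0.6438 0.0766] 0.0461 [0.6438 0.075 ] [0.0518 0.0487]
```

View pics/top3.png

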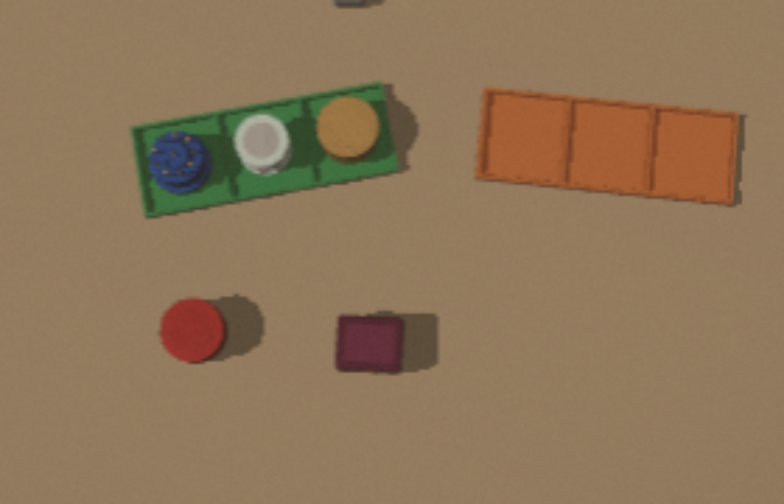

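Green tray: bur stand (179,162), silver spool (263,141) and brass tin (347,128) each stand in their own compartment, and the depth shows tops about 3 mm higher than on the bench, as the floor requires. Ring box and red tin are unmoved. The orange tray is next.

Run:
```python
from pp import *
import cv2
O=(0.6386,-0.1445,-0.086)
pick((0.459,-0.327),np.pi/2-.6,0.013,0.075,0.044)
place(comp(O,-.071),np.pi/2+O[2],0.013,0.044)
pick((0.4672,0.055),np.pi-.04,0.012,0.080,0.054)
place(comp(O,.071),np.pi+O[2],0.012,0.054)
move_l([0.45,0.15,0.25],0.25,[np.pi,0,np.pi/2])
s=observe();print(s["time_s"])
im,d=get_image("top"); c=get_calibration("top"); cv2.imwrite("pics/top4.png",cv2.resize(im[200:380,180:460,::-1],None,fx=2.8,fy=2.8))
im2,_=get_image("scene"); cv2.imwrite("pics/scene4.png",cv2.resize(im2[150:330,130:430,::-1],None,fx=2.6,fy=2.6))
from vis import *
P=cloud(d,c["intrinsics"],c["dist_coeffs"],c["world_from_camera"]).reshape(-1,3)
for t,y in((G,.071),(G,0),(G,-.071),(O,-.071),(O,.071)):
    p=np.array(comp(t,y)); q=P[np.hypot(*(P[:,:2]-p).T)<.036]; q=q[(q[:,2]>.025)&(q[:,2]<.08)]
    if len(q)<50: print("hidden"); continue
    zt=np.percentile(q[:,2],70); q=q[abs(q[:,2]-zt)<.006]; r=cv2.minAreaRect(q[:,:2].astype(np.float32)); print(p.round(4),zt.round(4),np.round(r[0],4),np.round(r[1],4))
```

```text
grip 0.04332718819848087 41.12635910511017 [ 0.45944347 -0.32740766  0.01387924] hit False
lifted 0.0431655531691484 [ 0.32764327 -0.28542275 -2.60618483] 31.25
down [ 0.63266429 -0.2152781   0.01789958] True
grip 0.05346412019297654 43.50625276565552 [0.46805169 0.05501312 0.01284413] hit False
lifted 0.05334132435796447 [ 0.36354787  0.68915457 -0.05996665] 39.75
down [ 0.64511074 -0.07385627  0.01688549] True
45.325
[0.6162 0.216 ] 0.0477 [0.6151 0.2182] [0.0425 0.0419]
[0.63   0.1463] 0.0512 [0.6296 0.1469] [0.0429 0.0426]
[0.6438 0.0766] 0.0458 [0.6431 0.075 ] [0.051  0.0495]
[ 0.6325 -0.2152] 0.0517 [ 0.6331 -0.2158] [0.0428 0.0422]
[ 0.6447 -0.0738] 0.0459 [ 0.6432 -0.075 ] [0.0535 0.0441]
```

View pics/top4.png

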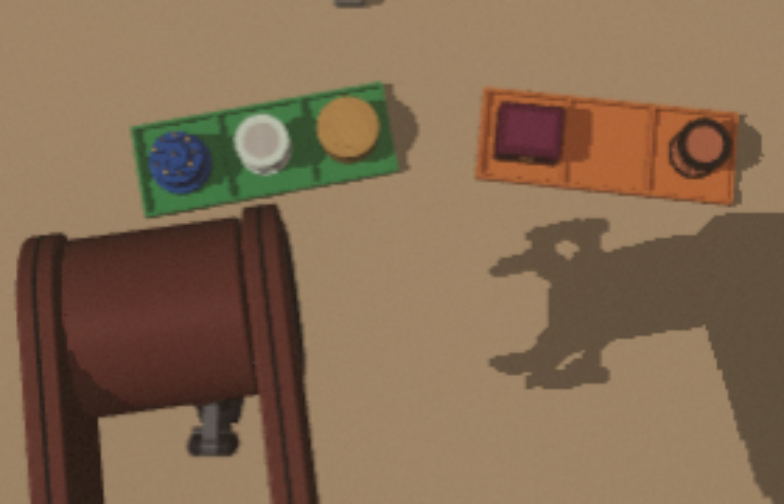

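View pics/scene4.png

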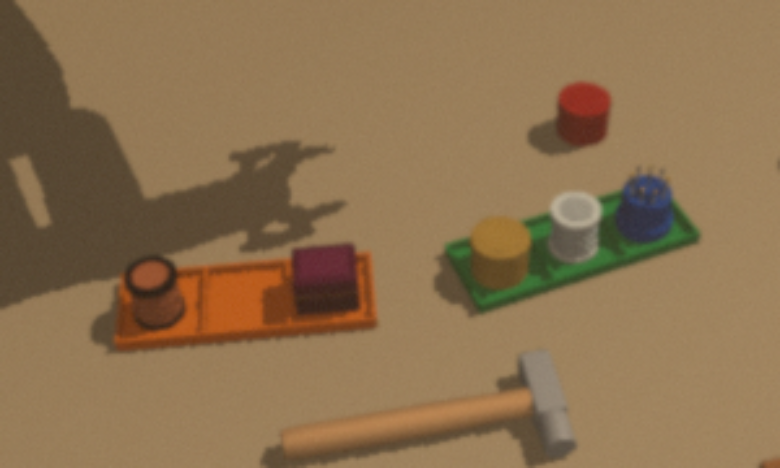

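The top view shows the ring box (529,133) and the copper spool (703,146) flat in the end compartments of the orange tray, with the green kit unchanged. In the scene view all five stand upright, and the red tin (583,113) and hammer (430,410) have not moved.

```bash
python3 -c "
from plant import *
hold(0.3); print(job_done(), observe()['time_s'])"
```

```text
the job is handed in; nothing more can be done
the job is handed in; nothing more can be done
```

The job is handed in at about 46 s: the final pictures show the silver spool, brass tin and bur stand in the green tray (completed first), and the copper spool and ring box in the orange tray, all upright in compartments of their own; the hand-in call did not report a verdict.

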